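# Find the socket that fits the clamp nut of a circuit-board jig

## Task

One of the three tube sockets on the rail fits the hex nut on the circuit-board jig: try them on the nut until you find it, and stand any that do not fit back upright on a peg of the rail. Leave the fitting socket upright and pushed fully home over the nut and finish while still gripping it; do not let go. Leave the wire spool, the jar and the screwdriver alone.

Things in the scene. Friction and masses are not known exactly. Their poses are not given: they have to be found in the camera images.
- socket_a_grip (a point): loose steel socket standing mouth down, centred on a peg, 80 mm tall, 0.2 kg: a hex tube 36 mm across flats, 32 mm tall, hex bore 26 mm deep from below, and on it a solid hex shank 20 mm across flats, 48 mm tall, to grip. Point: on the axis, mid-shank, 56 mm above the mouth; z up. Flats of shank, tube and bore line up: they face along x and every 60 deg from it. Bore size not told: try it
- socket_b_grip (a point): loose steel socket, outside just like socket_a, on another peg (which is where varies); point and axes as there. Bore size not told: try it. Of the three, one bore is 1.6 mm larger than the nut all round and slips over it
- socket_c_grip (a point): loose steel socket, outside just like socket_a, on another peg (which is where varies); point and axes as there. Bore size not told: try it. Of the three, two bores are too small and stop on the nut's top face, 15 mm short of home (the fitting one, if off-centre, catches lower, on the taper)
- peg0 (a point): foot of an upright peg of the rail, on its axis, on the rail's top face 12 mm above the bench; a socket on it has its mouth at this height. End peg at the rail's -x. Peg: steel, 8 mm thick, 14 mm tall, tapered tip, 3 mm or more of play inside a bore
- peg1 (a point): foot of an upright peg of the rail, on its axis, on the rail's top face 12 mm above the bench; a socket on it has its mouth at this height. Middle peg. The rail is a fixed black bar 250 x 56 x 12 mm, its three pegs 85 mm apart along its x
- peg2 (a point): foot of an upright peg of the rail, on its axis, on the rail's top face 12 mm above the bench; a socket on it has its mouth at this height. End peg at the rail's +x
- nut_seat (a point): on the nut's axis, on top of the washer (44 mm wide) under the nut, 27 mm above the bench; the fitting socket is home with its mouth here. Fixed brass hex nut, 24 mm across flats, 15 mm tall, top 3 mm tapered to a round face 20 mm wide, flats facing along x and every 60 deg from it, does not turn; its 8 mm stud ends 3 mm above it
- jig: fixed aluminium plate 110 (x) x 150 (y) x 12 mm with a green circuit board and, across it along x, a dark clamp bar 104 x 46 mm with washer and nut at its middle; all else on it is lower than the washer. Origin under its centre, on the nut's axis
- spool: bystander: loose spool of wire, 60 mm wide, 40 mm tall, origin under its centre
- jar: bystander: loose small amber jar with a black cap, 48 mm wide, 60 mm tall, origin under its centre
- driver: bystander: loose screwdriver 170 mm long lying on the bench, origin under its middle

How it is judged:
By the outcome, as a careful person would: the job done as asked, in the order asked, and still so for the second after the job is handed in, while the arm keeps its last pose, push and grip.
It also fails if it takes over 72 s, if anything falls off the work surface, if the arm or the gripper's body presses on something with over 40 N, if the wrist force passes 120 N, or if a joint passes its speed limit or range.

## Robot

A 6-joint arm with a two-finger parallel gripper is mounted at the origin on the work surface. World frame = base frame: x ahead of the robot, y to its left, z up, the work surface at z = 0. Lengths are in m, angles in rad, forces in N, time in s.
With the tool pointing down it reaches from about 0.35 to 0.775 m from the base axis. Payload 7.3 kg.
Tool frame: the origin (TCP) lies on the centre line of the jaws, within the pads' length; the fingertips stand 11 mm ahead of it and the grasp point (between the pads) lies 8 mm behind it; z points along the fingers, y is the direction in which the jaws open and shut (so a half turn about z gives the same grasp; the last joint's range is limited). The gripper opens to 92 mm and grips with 3 to 60 N. Pads are 19 mm wide; open, the fingers measure 130 mm over their backs; the gripper's body (75 mm by 190 mm) begins 47 mm behind the grasp point.
Start: joints at [-1.267, 0.342, 1.524, -0, 1.275, -0.146], TCP at [0.228, -0.473, 0.205] pointing down, gripper open.
Joint ranges: [-2.53, 2.53], [-0.77, 2.02], [0.04, 2.7], [-1, 4.14], [0.28, 2.66], [-3.11, 3.11]. Speed limits (rad/s): [2.57, 2.57, 3.14, 3.14, 3.14, 3.14].

## Interface

Orientations are given as [roll, pitch, yaw] about the fixed x, y, z axes, in that order (R = Rz(yaw) Ry(pitch) Rx(roll)).
In Python, from cell import robot gives the robot as it stands.
- The arm moves only by the tool jog_arm, never from a script. Its argument "deltas" is one flat list of numbers, 6 for each row, row after row: the shift along the world's x, y, z in units of 0.1 m (1.0 is 0.1 m), then the turn, a rotation vector about the world's x, y, z in units of 90 degrees (1.0 is 90 degrees). A call has 1 to 5 rows; each row is the pose to reach, as a shift and turn from the pose commanded when the call began; what a row does not reach only later rows make up. A row lasts 1/12 s, in which the tool goes at most 41.7 mm and 7.16 degrees, less where a joint would pass 70% of its speed; a pose out of reach is approached as far as the arm can. A call with a number of a shift or a turn outside -1 to 1 is refused whole. A call with a gripper value outside its range is refused whole. "claw" is the opening, from 0 (shut) to 1 (fully open), set as the call begins (left out, the last holds). The fingers move at their own pace and stop on an object; "newtons" is the grip in N (left out, the last holds). Time passes only in rows, so rows that repeat a pose let the fingers close. It gives the time, the measured TCP pose, the force and the opening at its end, in the units of the state.
- robot.observe(): the state, without advancing time (a new reading comes with each control period).
- robot.read_camera(name): name is "side" or "top"; returns the picture (400x640x3 uint8, red, green, blue); there is no depth.
- robot.camera_params(name): a dict with "fx", "fy", "cx", "cy" (pixels), "R" (3x3) and "t" (3): a world point X has camera coordinates R X + t. Camera axes: x right, y down, z forward; pixel columns grow to the right and rows downward; lengths in m; the calibration is good to about 2 mm. A picture is of the moment at which its call begins. camera_params takes no time and is no camera call.
- robot.hand_in(): hands the job in, once; it reports no verdict.
The state is a dict: "time": time; "qpos": joint angles; "qvel": joint speeds; "joint_efforts": joint torques, N m; "tool_pos": TCP position; "tool_rot": TCP orientation; "contact_force": force on the tool from outside, world axes, zero at the start; "torque": the same for the moment, N m; "opening": finger opening in m.
Only numpy, scipy, OpenCV 4.12 (cv2) and the standard library are available. Lean on these libraries where they do the work, as an engineer would, in place of code of your own. Each camera call takes 0.05 s, during which the arm holds its last target. There are 200 camera calls.

## Working session

There is one attempt and no reset: what is moved stays moved. The work goes in short steps, Python scripts to look and compute and a tool call to move; the robot and the scene stay as the last step left them, time stands still between calls to the robot, and variables do not carry over. Pictures are saved under pics/ and viewed, about 8 in all and at most 12, crops included, and the job is handed in when it is done.

Besides the shell and the picture viewer there is one more tool, called after ">>>" as name(argument=value, ...) on one line, values as JSON. jog_arm: Moves the arm, as the interface text tells. Its arguments: {"type":"object","properties":{"deltas":{"type":"array","items":{"type":"number"}},"claw":{"type":"number"},"newtons":{"type":"number"}},"required":["deltas"]}

```bash
mkdir -p pics; ls
python3 - <<'E'
from cell import robot
import cv2,numpy as np
for n in("side","top"):
    im=robot.read_camera(n); cv2.imwrite(f"pics/{n}0.png",im[:,:,::-1]); p=robot.camera_params(n)
    print(n,p["fx"],p["cx"],p["cy"],np.round(p["R"],3).tolist(),np.round(p["t"],3), np.round(-np.array(p["R"]).T@p["t"],3))
print(robot.observe())
E
```

```text
pics
side 376.9194442582439 314.7795725990102 205.6877630327723 [[-0.834, -0.551, 0.011], [-0.409, 0.605, -0.683], [0.37, -0.575, -0.73]] [0.491 0.316 0.805] [0.241 0.543 0.798]
top 374.52397148834643 320.6836638599113 194.02826275701037 [[0.017, -1.0, 0.018], [-0.997, -0.018, -0.069], [0.069, -0.017, -0.997]] [-0.031  0.598  1.194] [0.514 0.    1.233]
{'time': 0.1, 'qpos': array([-1.26700017e+00,  3.42657109e-01,  1.52492269e+00, -4.07268265e-05,
        1.27541114e+00, -1.45998635e-01]), 'qvel': array([-0.00130204, -0.0024243 , -0.00191165,  0.0005891 ,  0.00059893,
        0.0002114 ]), 'joint_efforts': array([ 1.90317049e-03, -4.32006741e+01, -2.44692922e+01,  7.19227293e-02,
        5.26690960e-02, -4.39176017e-05]), 'tool_pos': array([ 0.22814784, -0.47239242,  0.20461196]), 'tool_rot': array([-3.14020358e+00, -1.64890555e-04,  4.49806560e-01]), 'contact_force': array([-0.14987121,  0.11385149, -0.19310606]), 'torque': array([0.00892742, 0.00988776, 0.04058956]), 'opening': 0.09198792149617023}
```

View pics/top0.png

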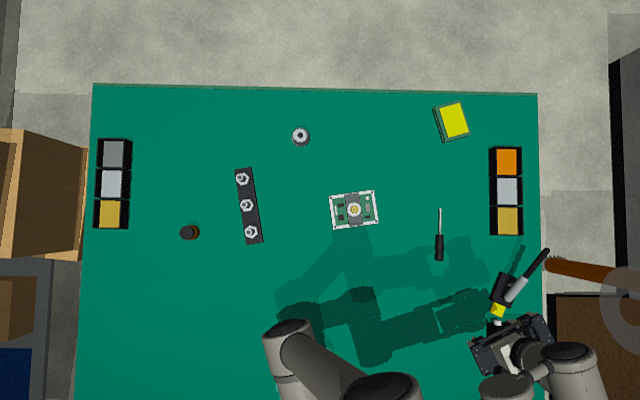

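View pics/side0.png

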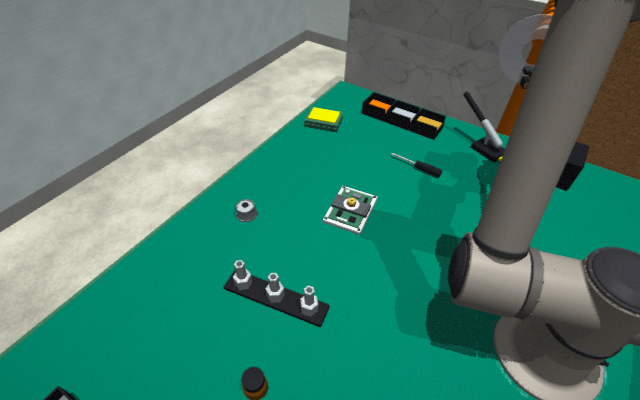

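The top view shows the rail with three sockets at about (242,178), (247,205) and (251,231), and the jig nut at about (354,210). In the side view the sockets are near (240,270), (274,287) and (309,300), and the nut is near (351,203). Next I'll enlarge both and measure.

```bash
cat > h.py <<'E'
import cv2,numpy as np
from cell import robot
def ray(n,u,v,z):
    p=robot.camera_params(n);R=np.array(p["R"]);c=-R.T@p["t"]
    d=R.T@np.array([(u-p["cx"])/p["fx"],(v-p["cy"])/p["fy"],1]);return c+d*(z-c[2])/d[2]
def proj(n,X):
    p=robot.camera_params(n);q=np.array(p["R"])@X+p["t"];return np.array([p["fx"]*q[0]/q[2]+p["cx"],p["fy"]*q[1]/q[2]+p["cy"]])
def two(pt,ps):
    A=[];b=[]
    for n,(u,v) in(("top",pt),("side",ps)):
        p=robot.camera_params(n);R=np.array(p["R"]);t=np.array(p["t"])
        for r,k in(((u-p["cx"])/p["fx"],0),((v-p["cy"])/p["fy"],1)):
            A.append(R[k]-r*R[2]);b.append(r*t[2]-t[k])
    return np.linalg.lstsq(np.array(A),np.array(b),rcond=None)[0]
def crop(im,x,y,w,h,s): return cv2.resize(im[y:y+h,x:x+w],None,fx=s,fy=s,interpolation=cv2.INTER_CUBIC)
E
python3 - <<'E'
from h import *
t=cv2.imread("pics/top0.png");s=cv2.imread("pics/side0.png")
a=crop(t,228,162,40,85,6);b=crop(t,325,180,60,55,6);c=crop(s,220,255,110,70,5);d=crop(s,320,180,62,55,5)
o=np.zeros((590,800,3),np.uint8)
a=cv2.resize(crop(t,228,162,40,85,1),None,fx=6,fy=6,interpolation=2)[:510]
o=np.zeros((600,800,3),np.uint8)
o[:510,:240]=a; o[:275,245:245+300]=cv2.resize(b,(300,275)); o[:275,550:800]=cv2.resize(d,(310,275))[:,:250]; o[280:280+318,245:745]=cv2.resize(c,(500,318))
cv2.imwrite("pics/crop1.png",o)
# rail outline (dark), jig outline
m=(t.max(2)<55).astype(np.uint8); m[:,:225]=0;m[:,270:]=0;m[:160]=0;m[250:]=0
cs,_=cv2.findContours(m,0,1);k=max(cs,key=cv2.contourArea);r=cv2.minAreaRect(k);print("rail",r)
for q in cv2.boxPoints(r):print(ray("top",*q,0.012).round(4))
print("c",ray("top",*r[0],0.012))
# jig
g=(np.abs(t.astype(int)-t[230,390].astype(int)).sum(2)>40).astype(np.uint8); g[:,:322]=0;g[:,388:]=0;g[:183]=0;g[235:]=0
hsv=cv2.cvtColor(t,cv2.COLOR_BGR2HSV)
w=((hsv[...,1]<60)&(hsv[...,2]>120)).astype(np.uint8);w[:,:322]=0;w[:,388:]=0;w[:183]=0;w[235:]=0
k=cv2.findNonZero(w);r=cv2.minAreaRect(k);print("jig",r,ray("top",*r[0],0.012))
for q in cv2.boxPoints(r):print(ray("top",*q,0.012).round(4))
E
```

```text
rail ((248.4324493408203, 204.09457397460938), (73.32194519042969, 17.261892318725586), 80.53767395019531)
[0.675  0.2644 0.012 ]
[0.6854 0.2092 0.012 ]
[0.4507 0.1634 0.012 ]
[0.4407 0.218  0.012 ]
c [0.56220595 0.2136184  0.012     ]
jig ((353.22998046875, 209.11000061035156), (34.223968505859375, 46.24477767944336), 81.8698959350586) [ 0.55176391 -0.12774754  0.012     ]
[ 0.595  -0.0444  0.012 ]
[ 0.6192 -0.1943  0.012 ]
[ 0.5086 -0.2109  0.012 ]
[ 0.485  -0.0618  0.012 ]
```

View pics/crop1.png

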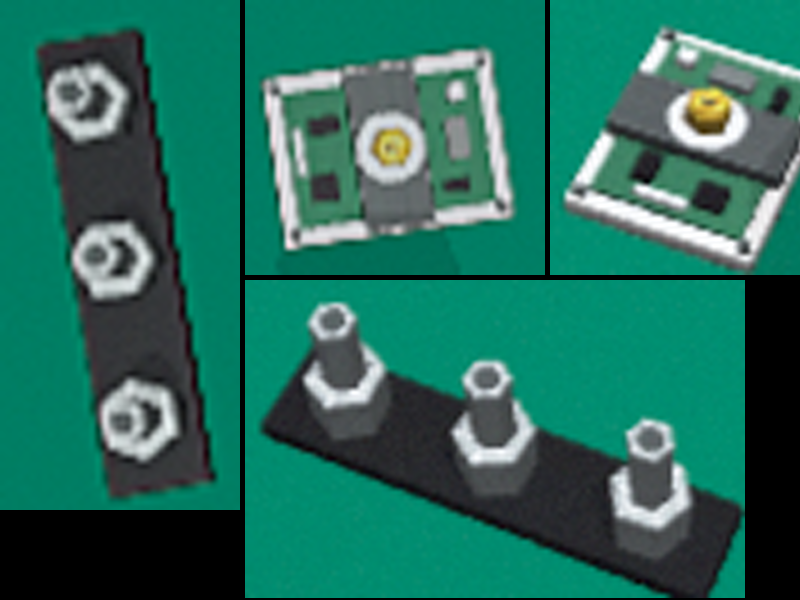

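The crop shows three upright sockets on the rail's pegs, each turned differently. The nut's washer is at about (354.2,209.4) in the top view. Next I'll measure socket centres and hex yaws from the bright tube rims.

```bash
cat > meas.py <<'E'
from h import *
def rim(n,im,c,z,rad,S=8,thr=150):
    x0,y0=int(c[0]-rad),int(c[1]-rad)
    g=cv2.resize(im[y0:y0+2*rad,x0:x0+2*rad],None,fx=S,fy=S,interpolation=cv2.INTER_CUBIC)
    m=(g.min(2)>thr).astype(np.uint8)
    nl,lab,st,ce=cv2.connectedComponentsWithStats(m);i=1+st[1:,4].argmax()
    h=cv2.convexHull(cv2.findNonZero((lab==i).astype(np.uint8)))
    f=np.zeros(m.shape,np.uint8);cv2.fillPoly(f,[h],1)
    px=lambda q:((q+.5)/S-.5)+[x0,y0]
    P=np.array([ray(n,*px(q),z)[:2] for q in cv2.findNonZero(f)[:,0].astype(float)])
    ctr=P.mean(0);d=P-ctr;r=np.hypot(*d.T);a=np.arctan2(d[:,1],d[:,0])
    F=(r**6*np.exp(6j*a)).mean();area=len(P)*0+cv2.contourArea(np.array([ray(n,*px(q),z)[:2]*1e4 for q in h[:,0].astype(float)],np.float32))/1e8
    # corners lie at phase/6; flats 30deg off
    return ctr,np.degrees(np.angle(F))/6+30,abs(F)/(r**6).mean(),np.sqrt(area/.866)
E
python3 - <<'E'
from meas import *
t=cv2.imread("pics/top0.png");s=cv2.imread("pics/side0.png")
for thr in(110,150):
  for c in((242.5,178.7),(246.7,205),(251,231.8)):
    print("top",thr,rim("top",t,c,.044,11,thr=thr))
  for c in((242,276),(274.5,290),(309,302)): print("side",thr,rim("side",s,c,.044,11,thr=thr))
sc=500/110;T=[(228+(u+.5)/6-.5,162+(v+.5)/6-.5) for u,v in((70,93),(98,257),(125,421))]
Sd=[(220+(u-245)/sc-.5,255+(v-280)/sc-.5) for u,v in((332,321),(487,379),(651,439))]
for a,b in zip(T,Sd):print("top centre",two(a,b).round(4),ray("top",*a,.092).round(4),ray("side",*b,.092).round(4))
# washer in top & side
for n,im,c in(("top",t,(354,209.5)),("side",s,(351.5,203.5))):
    h=cv2.cvtColor(im,cv2.COLOR_BGR2HSV);m=((h[...,1]>130)&(h[...,0]>12)&(h[...,0]<35)&(h[...,2]>100)).astype(np.uint8)
    k=np.zeros_like(m);cv2.circle(k,(int(c[0]),int(c[1])),10,1,-1);m&=k
    w=((h[...,1]<50)&(h[...,2]>140)).astype(np.uint8)&k;ww=cv2.findNonZero(w|m).astype(np.float32)
    e=cv2.fitEllipse(cv2.convexHull(ww));q=np.argwhere(m).mean(0)[::-1]
    print(n,"nut",q,ray(n,*q,.039),"washer",e,ray(n,*e[0],.027 if n=='top' else .03))
E
```

```text
Traceback (most recent call last):
  File "meas.py", line 10, in rim
    P=np.array([ray(n,*px(q),z)[:2] for q in cv2.findNonZero(f)[:,0].astype(float)])
                ~~~^^^^^^^^^^^^
  File "h.py", line 4, in ray
    p=robot.camera_params(n);R=np.array(p["R"]);c=-R.T@p["t"]
ValueError: time passes only in moves, steps and waits
```

```bash
sed -i 's/robot.camera_params(n)/CP[n]/; s/^from cell import robot/from cell import robot\nCP={n:robot.camera_params(n) for n in("top","side")}/' h.py
sed -n 1,8p h.py
cat > m1.py <<'E'
from meas import *
t=cv2.imread("pics/top0.png");s=cv2.imread("pics/side0.png")
for thr in(110,150):
  for c in((242.5,178.7),(246.7,205),(251,231.8)):
    print("top",thr,*rim("top",t,c,.044,11,thr=thr))
  for c in((242,276),(274.5,290),(309,302)): print("side",thr,*rim("side",s,c,.044,11,thr=thr))
sc=500/110;T=[(228+(u+.5)/6-.5,162+(v+.5)/6-.5) for u,v in((70,93),(98,257),(125,421))]
Sd=[(220+(u-245)/sc-.5,255+(v-280)/sc-.5) for u,v in((332,321),(487,379),(651,439))]
for a,b in zip(T,Sd):print("top centre",two(a,b).round(4),ray("top",*a,.092).round(4),ray("side",*b,.092).round(4))
for n,im,c in(("top",t,(354,209.5)),("side",s,(351.5,203.5))):
    h=cv2.cvtColor(im,cv2.COLOR_BGR2HSV);m=((h[...,1]>130)&(h[...,0]>12)&(h[...,0]<35)&(h[...,2]>100)).astype(np.uint8)
    k=np.zeros_like(m);cv2.circle(k,(int(c[0]),int(c[1])),10,1,-1);m&=k
    w=((h[...,1]<50)&(h[...,2]>140)).astype(np.uint8)&k;ww=cv2.findNonZero(w|m).astype(np.float32)
    e=cv2.fitEllipse(cv2.convexHull(ww));q=np.argwhere(m).mean(0)[::-1]
    print(n,"nut",q,m.sum(),ray(n,*q,.039),"washer",e,ray(n,*e[0],.027))
E
python3 m1.py
```

```text
import cv2,numpy as np
from cell import robot
CP={n:robot.camera_params(n) for n in("top","side")}
def ray(n,u,v,z):
    p=CP[n];R=np.array(p["R"]);c=-R.T@p["t"]
    d=R.T@np.array([(u-p["cx"])/p["fx"],(v-p["cy"])/p["fy"],1]);return c+d*(z-c[2])/d[2]
def proj(n,X):
    p=CP[n];q=np.array(p["R"])@X+p["t"];return np.array([p["fx"]*q[0]/q[2]+p["cx"],p["fy"]*q[1]/q[2]+p["cy"]])
top 110 [0.64222667 0.23128742] 16.376277502118157 0.1416735978224606 0.03870198828214092
top 110 [0.55851771 0.21499347] 6.060351708707902 0.14667233177779923 0.03864994176363785
top 110 [0.47491415 0.19859138] 42.81167375204532 0.1682434533676276 0.03852909190868445
side 110 [0.64005979 0.23166301] 11.337563196864068 0.14773578801074277 0.035812109869818566
side 110 [0.55691538 0.21544228] 4.868892856548047 0.1669304123067058 0.03592391935748198
side 110 [0.47349767 0.19940769] 43.90020909591741 0.16849612600034766 0.03601471361129188
top 150 [0.64230628 0.23141786] 16.59701368316707 0.1339655035291186 0.0365864789833074
top 150 [0.55846317 0.21509331] 6.185077193338646 0.15676804500617966 0.0366252644458573
top
[... 347 characters left out ...]
1639956603364
top centre [0.6413 0.2302 0.0925] [0.641 0.23  0.092] [0.642  0.2302 0.092 ]
top centre [0.5582 0.2136 0.0914] [0.5578 0.2133 0.092 ] [0.5583 0.214  0.092 ]
top centre [0.4752 0.1971 0.0914] [0.4755 0.1972 0.092 ] [0.4747 0.1973 0.092 ]
top nut [354.         208.79166667] 24 [ 0.55199216 -0.12736801  0.039     ] washer ((353.5907897949219, 209.02587890625), (13.903129577636719, 14.218643188476562), 47.186668395996094) [ 0.55159403 -0.12733717  0.027     ]
side nut [351.5        201.13636364] 44 [ 0.55006529 -0.12694051  0.039     ] washer ((351.70074462890625, 201.9009246826172), (15.315223693847656, 17.311552047729492), 58.016056060791016) [ 0.55299347 -0.13523312  0.027     ]
```

>>> jog_arm(deltas=[0.1,0.3,0,0,0,0,0.22,0.63,0,0,0,0,0.35,0.96,0,0,0,0], claw=0.55, newtons=40)

```text
time: 0.35
tool_pos: [0.263, -0.3755, 0.2045]
tool_rot: [-3.14, -0.0, 0.448]
contact_force: [1.4, -0.1, -0.3]
opening: 0.0762
```

>>> jog_arm(deltas=[0.12,0.32,0,0,0,0,0.23,0.64,0,0,0,0,0.35,0.96,0,0,0,0])

```text
time: 0.6
tool_pos: [0.2983, -0.279, 0.2049]
tool_rot: [-3.141, 0.0, 0.449]
contact_force: [0.9, 0.0, 0.3]
opening: 0.0566
```

>>> jog_arm(deltas=[0.12,0.32,0,0,0,0,0.23,0.64,0,0,0,0,0.35,0.96,0,0,0,0])

```text
time: 0.85
tool_pos: [0.3332, -0.1831, 0.2051]
tool_rot: [-3.141, 0.0, 0.449]
contact_force: [0.6, -0.1, -0.2]
opening: 0.0508
```

>>> jog_arm(deltas=[0.12,0.32,0,0,0,0,0.23,0.64,0,0,0,0,0.35,0.96,0,0,0,0])

```text
time: 1.1
tool_pos: [0.3682, -0.0871, 0.2052]
tool_rot: [-3.142, 0.0, 0.45]
contact_force: [0.7, 0.4, 0.2]
opening: 0.0506
```

>>> jog_arm(deltas=[0.12,0.32,0,0,0,0,0.23,0.64,0,0,0,0,0.35,0.96,0,0,0,0])

```text
time: 1.35
tool_pos: [0.4032, 0.009, 0.2051]
tool_rot: [-3.142, 0.0, 0.45]
contact_force: [0.9, -1.5, -0.0]
opening: 0.0506
```

>>> jog_arm(deltas=[0.12,0.32,0,0,0,0,0.23,0.64,0,0,0,-0.07,0.35,0.96,0,0,0,-0.139])

```text
time: 1.6
tool_pos: [0.438, 0.1045, 0.205]
tool_rot: [3.141, 0.001, 0.229]
contact_force: [-0.8, -0.7, -0.2]
opening: 0.0506
```

>>> jog_arm(deltas=[0.12,0.32,0,0,0,0,0.23,0.64,-0.1,0,0,0,0.35,0.95,-0.35,0,0,0,0.37,0.95,-0.6,0,0,0,0.37,0.95,-0.6,0,0,0])

```text
time: 2.02
tool_pos: [0.4723, 0.1984, 0.1404]
tool_rot: [3.141, 0.009, 0.236]
contact_force: [-1.5, -0.3, -0.8]
opening: 0.0507
```

Run:
```python
from h import *
a=robot.read_camera("top")[:,:,::-1];b=robot.read_camera("side")[:,:,::-1]
o=robot.observe();print(o["tool_pos"],o["tool_rot"],o["qvel"].round(3))
v=np.zeros((500,800,3),np.uint8);v[:500,:400]=crop(a,200,155,80,100,5);v[:500,400:]=crop(b,240,225,80,100,5)
cv2.imwrite("pics/p0.png",v)
```

```text
[0.47425836 0.1973726  0.14469813] [3.14120498e+00 3.09592768e-03 2.33389154e-01] [-0.02  -0.042 -0.03   0.001  0.003  0.001]
```

View pics/p0.png

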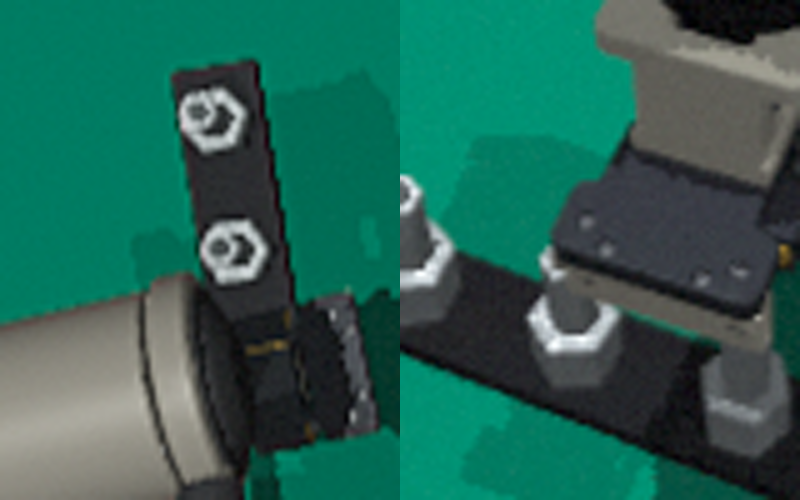

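The jaws sit squarely above the socket on peg0 (side crop, about (745,350)), so I'll descend and grip.

>>> jog_arm(deltas=[0,0.01,-0.2,0,0,0,0,0.01,-0.45,0,0,0,0,0.01,-0.7,0,0,0,0,0.01,-0.85,0,0,0,0,0.01,-0.85,0,0,0])

```text
time: 2.53
tool_pos: [0.474, 0.1973, 0.0593]
tool_rot: [3.141, 0.003, 0.231]
contact_force: [-1.2, 0.2, 0.4]
opening: 0.0504
```

>>> jog_arm(deltas=[0,0,0,0,0,0,0,0,0,0,0,0,0,0,0,0,0,0,0,0,0,0,0,0,0,0,0,0,0,0], claw=0, newtons=45)

```text
time: 2.95
tool_pos: [0.4757, 0.1988, 0.0613]
tool_rot: [3.142, -0.002, 0.233]
contact_force: [-0.4, 1.7, 0.4]
opening: 0.0218
```

>>> jog_arm(deltas=[0,0,0,0,0,0,0,0,0,0,0,0,0,0,0,0,0,0,0,0,0,0,0,0,0,0,0,0,0,0])

```text
time: 3.37
tool_pos: [0.4758, 0.1991, 0.0611]
tool_rot: [-3.141, -0.002, 0.233]
contact_force: [-0.3, 1.2, 6.6]
opening: 0.0189
```

>>> jog_arm(deltas=[0,0,0.15,0,0,0,0,0,0.4,0,0,0,0,0,0.7,0,0,0,0,0,1.0,0,0,0,0,0,1.0,0,0,0])

```text
time: 3.78
tool_pos: [0.478, 0.1995, 0.1655]
tool_rot: [3.142, -0.009, 0.233]
contact_force: [0.7, 1.0, -1.3]
opening: 0.0191
```

>>> jog_arm(deltas=[0.03,-0.15,0,0,0,0.03,0.1,-0.45,0,0,0,0.06,0.19,-0.82,0,0,0,0.1])

```text
time: 4.03
tool_pos: [0.4932, 0.1173, 0.1595]
tool_rot: [-3.141, 0.001, 0.396]
contact_force: [0.9, 0.6, -1.8]
opening: 0.0191
```

>>> jog_arm(deltas=[0.06,-0.28,0,0,0,0.03,0.13,-0.56,0,0,0,0.06,0.19,-0.82,0,0,0,0.1])

```text
time: 4.28
tool_pos: [0.5127, 0.0331, 0.1593]
tool_rot: [-3.141, 0.002, 0.549]
contact_force: [1.5, 0.1, -1.9]
opening: 0.019
```

>>> jog_arm(deltas=[0.06,-0.28,0,0,0,0.03,0.13,-0.56,0,0,0,0.06,0.19,-0.82,0,0,0,0.085])

```text
time: 4.53
tool_pos: [0.5317, -0.0488, 0.1592]
tool_rot: [-3.14, 0.001, 0.683]
contact_force: [1.5, -0.0, -0.9]
opening: 0.0192
```

>>> jog_arm(deltas=[0.06,-0.28,0,0,0,0,0.13,-0.56,0,0,0,0,0.19,-0.8,0,0,0,0,0.19,-0.8,-0.2,0,0,0,0.19,-0.8,-0.3,0,0,0])

```text
time: 4.95
tool_pos: [0.5501, -0.1284, 0.1277]
tool_rot: [-3.139, 0.002, 0.678]
contact_force: [-1.3, 1.3, -3.1]
opening: 0.0193
```

>>> jog_arm(deltas=[0,0,0,0,0,0,0,0,0,0,0,0,0,0,0,0,0,0])

```text
time: 5.2
tool_pos: [0.5512, -0.1265, 0.1305]
tool_rot: [-3.141, 0.0, 0.682]
contact_force: [-0.2, -0.5, -2.4]
opening: 0.0191
```

```bash
cat > look.py <<'E'
import sys
from h import *
a=robot.read_camera("top")[:,:,::-1];b=robot.read_camera("side")[:,:,::-1]
o=robot.observe();print(o["tool_pos"],o["tool_rot"],o["contact_force"].round(2),o["torque"].round(3),o["opening"])
v=np.zeros((480,800,3),np.uint8);v[:480,:400]=crop(a,314,170,80,96,5);v[:480,400:]=crop(b,311,150,80,96,5)
cv2.imwrite("pics/%s.png"%sys.argv[1],v)
E
python3 look.py n0
```

```text
[ 0.5515488  -0.12668798  0.13105902] [ 3.14038833e+00 -6.55037158e-04  6.81864241e-01] [ 0.09  0.06 -1.58] [-0.013 -0.045  0.015] 0.018883442129417956
```

View pics/n0.png

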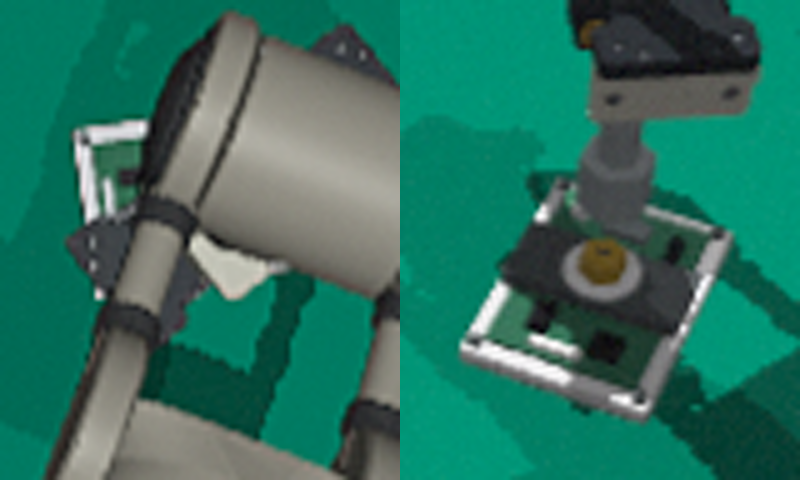

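The side crop shows the held socket upright above the nut, with its tube at about column 616 and the nut at about column 603. I'll check that against the projection.

Run:
```python
from h import *
f=lambda p:((p-[311,150]+.5)*5+[400,0]).round(0)
x,y=.5515,-.1267
for X in((x,y,.0815),(x,y,.1135),(.5518,-.1275,.039),(.5518,-.1275,.042)):print(X,f(proj("side",X)))
```

```text
(0.5515, -0.1267, 0.0815) [609. 203.]
(0.5515, -0.1267, 0.1135) [614. 160.]
(0.5518, -0.1275, 0.039) [603. 256.]
(0.5518, -0.1275, 0.042) [603. 253.]
```

>>> jog_arm(deltas=[0.013,0,-0.1,0,0,0,0.013,0,-0.2,0,0,0,0.013,0,-0.3,0,0,0,0.013,0,-0.34,0,0,0,0.013,0,-0.34,0,0,0])

```text
time: 5.72
tool_pos: [0.5513, -0.1268, 0.0943]
tool_rot: [-3.139, 0.002, 0.681]
contact_force: [0.7, 0.4, -1.9]
opening: 0.0192
```

>>> jog_arm(deltas=[0,0,-0.02,0,0,0,0,0,-0.04,0,0,0,0,0,-0.06,0,0,0,0,0,-0.06,0,0,0])

```text
time: 6.05
tool_pos: [0.5529, -0.1275, 0.0909]
tool_rot: [3.14, -0.001, 0.681]
contact_force: [-0.5, 0.1, 1.2]
opening: 0.019
```

>>> jog_arm(deltas=[0,0,-0.01,0,0,0,0,0,-0.02,0,0,0,0,0,-0.03,0,0,0,0,0,-0.03,0,0,0])

```text
time: 6.38
tool_pos: [0.5538, -0.1277, 0.0906]
tool_rot: [3.137, -0.003, 0.681]
contact_force: [-4.5, 1.1, 18.4]
opening: 0.0195
```

Contact came at TCP z 0.0906, so the mouth is at about 0.0415 m. That is the nut's top face, 15 mm short of home, so this socket doesn't fit. I'll return it to peg0.

>>> jog_arm(deltas=[0,0,0.15,0,0,0,0,0,0.4,0,0,0,0,0,0.73,0,0,0,0,0,0.73,0,0,0])

```text
time: 6.72
tool_pos: [0.5556, -0.1284, 0.1665]
tool_rot: [3.132, -0.006, 0.681]
contact_force: [1.4, 0.0, -0.2]
opening: 0.0191
```

>>> jog_arm(deltas=[-0.05,0.2,0,0,0,-0.03,-0.12,0.48,0,0,0,-0.06,-0.19,0.81,0,0,0,-0.1])

```text
time: 6.97
tool_pos: [0.5331, -0.0466, 0.1598]
tool_rot: [3.141, -0.0, 0.519]
contact_force: [0.4, 0.4, -1.6]
opening: 0.0192
```

>>> jog_arm(deltas=[-0.06,0.28,0,0,0,-0.03,-0.13,0.56,0,0,0,-0.06,-0.19,0.82,0,0,0,-0.1])

```text
time: 7.22
tool_pos: [0.5136, 0.0372, 0.1598]
tool_rot: [-3.141, 0.0, 0.364]
contact_force: [0.5, 0.9, -1.7]
opening: 0.0193
```

>>> jog_arm(deltas=[-0.06,0.28,0,0,0,-0.03,-0.13,0.56,0,0,0,-0.06,-0.19,0.82,0,0,0,-0.085])

```text
time: 7.47
tool_pos: [0.4947, 0.1192, 0.1599]
tool_rot: [-3.141, 0.0, 0.231]
contact_force: [0.9, 0.2, -2.5]
opening: 0.0188
```

>>> jog_arm(deltas=[-0.06,0.28,0,0,0,0,-0.13,0.56,0,0,0,0,-0.2,0.807,0,0,0,0,-0.2,0.807,0,0,0,0,-0.2,0.807,0,0,0,0])

```text
time: 7.88
tool_pos: [0.4749, 0.1994, 0.1599]
tool_rot: [3.141, 0.0, 0.236]
contact_force: [-0.2, 0.1, -2.5]
opening: 0.0194
```

>>> jog_arm(deltas=[0,0,0,0,0,0,0,0,0,0,0,0,0,0,0,0,0,0])

```text
time: 8.13
tool_pos: [0.4758, 0.1975, 0.1602]
tool_rot: [3.141, 0.0, 0.232]
contact_force: [-0.6, -0.9, -1.8]
opening: 0.0189
```

>>> jog_arm(deltas=[0,0.012,-0.2,0,0,0,0,0.012,-0.45,0,0,0,0,0.012,-0.7,0,0,0,0,0.012,-0.8,0,0,0,0,0.012,-0.8,0,0,0])

```text
time: 8.55
tool_pos: [0.474, 0.1985, 0.0781]
tool_rot: [3.141, 0.005, 0.232]
contact_force: [0.1, -0.2, -2.7]
opening: 0.019
```

>>> jog_arm(deltas=[0,0,-0.05,0,0,0,0,0,-0.1,0,0,0,0,0,-0.15,0,0,0,0,0,-0.18,0,0,0,0,0,-0.18,0,0,0])

```text
time: 8.97
tool_pos: [0.4753, 0.1996, 0.062]
tool_rot: [3.141, 0.0, 0.233]
contact_force: [-0.1, -0.3, -0.9]
opening: 0.0192
```

>>> jog_arm(deltas=[0,0,0,0,0,0,0,0,0,0,0,0])

```text
time: 9.13
tool_pos: [0.4757, 0.1997, 0.0626]
tool_rot: [3.142, -0.001, 0.233]
contact_force: [0.9, 0.6, -2.1]
opening: 0.0194
```

>>> jog_arm(deltas=[0,0,-0.01,0,0,0,0,0,-0.015,0,0,0,0,0,-0.015,0,0,0])

```text
time: 9.38
tool_pos: [0.4758, 0.1998, 0.0611]
tool_rot: [-3.142, -0.001, 0.233]
contact_force: [-0.1, 0.2, 0.3]
opening: 0.019
```

>>> jog_arm(deltas=[0,0,0,0,0,0,0,0,0,0,0,0,0,0,0,0,0,0,0,0,0,0,0,0,0,0,0,0,0,0], claw=0.55)

```text
time: 9.8
tool_pos: [0.4755, 0.1996, 0.0607]
tool_rot: [3.141, -0.0, 0.233]
contact_force: [0.4, -0.3, 0.1]
opening: 0.0474
```

>>> jog_arm(deltas=[0,0,0.15,0,0,0,0,0,0.4,0,0,0,0,0,0.7,0,0,0,0,0,0.9,0,0,0,0,0,0.9,0,0,0])

```text
time: 10.22
tool_pos: [0.4779, 0.2003, 0.1551]
tool_rot: [-3.142, -0.008, 0.233]
contact_force: [0.7, 0.5, 0.1]
opening: 0.0504
```

>>> jog_arm(deltas=[0.2,0.04,0,0,0,0.06,0.4,0.08,0,0,0,0.12,0.6,0.12,0,0,0,0.18,0.82,0.155,0,0,0,0.241,0.82,0.155,0,0,0,0.241])

```text
time: 10.63
tool_pos: [0.5603, 0.2152, 0.1496]
tool_rot: [3.141, -0.001, 0.615]
contact_force: [-0.5, -1.1, -1.1]
opening: 0.0505
```

>>> jog_arm(deltas=[0,0,0,0,0,0,0,0,0,0,0,0,0,0,0,0,0,0])

```text
time: 10.88
tool_pos: [0.5564, 0.215, 0.1504]
tool_rot: [-3.141, 0.001, 0.611]
contact_force: [-0.0, -0.2, 0.2]
opening: 0.0504
```

>>> jog_arm(deltas=[0,0,-0.2,0,0,0,0,0,-0.45,0,0,0,0,0,-0.7,0,0,0,0,0,-0.9,0,0,0,0,0,-0.9,0,0,0])

```text
time: 11.3
tool_pos: [0.5539, 0.2143, 0.0569]
tool_rot: [-3.139, 0.008, 0.611]
contact_force: [-1.6, -0.2, -1.2]
opening: 0.0506
```

>>> jog_arm(deltas=[0,0,0,0,0,0,0,0,0,0,0,0,0,0,0,0,0,0,0,0,0,0,0,0,0,0,0,0,0,0], claw=0)

```text
time: 11.72
tool_pos: [0.558, 0.2153, 0.0619]
tool_rot: [3.141, -0.002, 0.612]
contact_force: [-0.1, 0.1, -0.3]
opening: 0.0217
```

>>> jog_arm(deltas=[0,0,0,0,0,0,0,0,0,0,0,0,0,0,0,0,0,0,0,0,0,0,0,0,0,0,0,0,0,0])

```text
time: 12.13
tool_pos: [0.558, 0.2154, 0.0618]
tool_rot: [3.141, -0.002, 0.612]
contact_force: [-0.8, 0.1, 6.9]
opening: 0.0187
```

>>> jog_arm(deltas=[0,0,0.15,0,0,0,0,0,0.4,0,0,0,0,0,0.7,0,0,0,0,0,1.0,0,0,0,0,0,1.0,0,0,0])

```text
time: 12.55
tool_pos: [0.5603, 0.2159, 0.1667]
tool_rot: [3.138, -0.009, 0.612]
contact_force: [1.5, -0.4, -1.8]
opening: 0.0191
```

>>> jog_arm(deltas=[0,-0.15,0,0,0,0.02,0,-0.48,0,0,0,0.04,-0.015,-0.85,0,0,0,0.044])

```text
time: 12.8
tool_pos: [0.5553, 0.1305, 0.1597]
tool_rot: [-3.141, 0.001, 0.685]
contact_force: [0.6, -0.5, -2.2]
opening: 0.0194
```

>>> jog_arm(deltas=[0,-0.28,0,0,0,0,0,-0.57,0,0,0,0,-0.015,-0.86,0,0,0,0])

```text
time: 13.05
tool_pos: [0.5538, 0.0427, 0.1597]
tool_rot: [-3.141, 0.001, 0.681]
contact_force: [0.5, -0.5, -2.9]
opening: 0.019
```

>>> jog_arm(deltas=[0,-0.28,0,0,0,0,0,-0.57,0,0,0,0,-0.015,-0.86,0,0,0,0])

```text
time: 13.3
tool_pos: [0.5523, -0.0432, 0.1597]
tool_rot: [-3.141, 0.001, 0.681]
contact_force: [-0.2, 0.0, -1.6]
opening: 0.0193
```

>>> jog_arm(deltas=[0,-0.28,0,0,0,0,0,-0.57,0,0,0,0,-0.015,-0.85,0,0,0,0,-0.015,-0.85,-0.2,0,0,0,-0.015,-0.85,-0.3,0,0,0])

```text
time: 13.72
tool_pos: [0.5502, -0.1282, 0.1285]
tool_rot: [-3.139, 0.001, 0.678]
contact_force: [-1.4, 0.5, -2.8]
opening: 0.0194
```

>>> jog_arm(deltas=[0,0,0,0,0,0,0,0,0,0,0,0,0,0,0,0,0,0,0,0,0,0,0,0])

```text
time: 14.05
tool_pos: [0.552, -0.1262, 0.1314]
tool_rot: [3.141, -0.001, 0.682]
contact_force: [0.1, -0.8, -1.9]
opening: 0.0191
```

```bash
python3 look.py n1
```

```text
[ 0.55189497 -0.12636257  0.13148197] [ 3.14037804e+00 -6.38413010e-04  6.81819077e-01] [-0.64  0.22 -1.25] [-0.028  0.022 -0.012] 0.01902757140325565
```

View pics/n1.png

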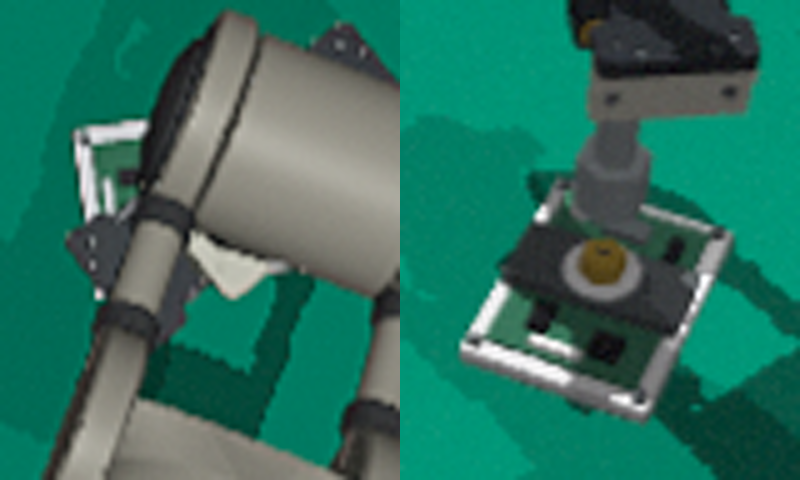

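The tube is centred at about column 612 at its top, where the projection gives 614, so it lines up with the TCP. Now I'll try it on the nut.

>>> jog_arm(deltas=[0,-0.007,-0.1,0,0,0,0,-0.007,-0.2,0,0,0,0,-0.007,-0.3,0,0,0,0,-0.007,-0.34,0,0,0,0,-0.007,-0.34,0,0,0])

```text
time: 14.57
tool_pos: [0.5503, -0.1272, 0.0948]
tool_rot: [-3.139, 0.002, 0.681]
contact_force: [-0.2, -0.2, -2.5]
opening: 0.0193
```

>>> jog_arm(deltas=[0,0,-0.02,0,0,0,0,0,-0.04,0,0,0,0,0,-0.06,0,0,0,0,0,-0.06,0,0,0])

```text
time: 14.9
tool_pos: [0.552, -0.1277, 0.0917]
tool_rot: [3.14, -0.001, 0.681]
contact_force: [-1.2, 0.9, 2.8]
opening: 0.0194
```

>>> jog_arm(deltas=[0,0,-0.01,0,0,0,0,0,-0.02,0,0,0,0,0,-0.03,0,0,0,0,0,-0.03,0,0,0])

```text
time: 15.23
tool_pos: [0.5531, -0.128, 0.0915]
tool_rot: [3.137, -0.003, 0.681]
contact_force: [-4.3, 1.5, 21.1]
opening: 0.019
```

It stopped at TCP z 0.0915, which is the top face again (0.0918 predicted), so this one doesn't fit either. I'll return it to peg1.

>>> jog_arm(deltas=[0,0,0.15,0,0,0,0,0,0.4,0,0,0,0,0,0.73,0,0,0,0,0,0.73,0,0,0])

```text
time: 15.57
tool_pos: [0.5547, -0.1287, 0.1671]
tool_rot: [3.132, -0.006, 0.681]
contact_force: [0.4, 0.1, -0.4]
opening: 0.0191
```

>>> jog_arm(deltas=[0,0.2,0,0,0,-0.02,0.01,0.5,0,0,0,-0.04,0.015,0.86,0,0,0,-0.044])

```text
time: 15.82
tool_pos: [0.553, -0.0421, 0.1605]
tool_rot: [3.141, -0.0, 0.607]
contact_force: [0.7, -0.4, -2.6]
opening: 0.019
```

>>> jog_arm(deltas=[0,0.28,0,0,0,0,0.01,0.57,0,0,0,0,0.015,0.86,0,0,0,0])

```text
time: 16.07
tool_pos: [0.5542, 0.0458, 0.1604]
tool_rot: [3.141, -0.0, 0.611]
contact_force: [0.5, -0.1, -1.8]
opening: 0.0191
```

>>> jog_arm(deltas=[0,0.28,0,0,0,0,0.01,0.57,0,0,0,0,0.015,0.86,0,0,0,0])

```text
time: 16.32
tool_pos: [0.5557, 0.1318, 0.1603]
tool_rot: [3.141, 0.0, 0.612]
contact_force: [-0.2, 0.9, -1.4]
opening: 0.0191
```

>>> jog_arm(deltas=[0,0.28,0,0,0,0,0.01,0.57,0,0,0,0,0.016,0.845,0,0,0,0,0.016,0.845,0,0,0,0,0.016,0.845,0,0,0,0])

```text
time: 16.73
tool_pos: [0.5571, 0.2162, 0.16]
tool_rot: [3.142, 0.001, 0.614]
contact_force: [0.3, -0.0, -2.1]
opening: 0.0191
```

>>> jog_arm(deltas=[0,0,0,0,0,0,0,0,0,0,0,0,0,0,0,0,0,0,0,0,0,0,0,0])

```text
time: 17.07
tool_pos: [0.5577, 0.214, 0.1608]
tool_rot: [3.141, 0.0, 0.61]
contact_force: [1.1, 0.1, -3.0]
opening: 0.0191
```

>>> jog_arm(deltas=[0,0.005,-0.2,0,0,0,0,0.005,-0.45,0,0,0,0,0.005,-0.7,0,0,0,0,0.005,-0.8,0,0,0,0,0.005,-0.8,0,0,0])

```text
time: 17.48
tool_pos: [0.5559, 0.2145, 0.0782]
tool_rot: [-3.14, 0.005, 0.611]
contact_force: [-1.1, -0.6, -3.5]
opening: 0.019
```

>>> jog_arm(deltas=[0,0,-0.05,0,0,0,0,0,-0.1,0,0,0,0,0,-0.15,0,0,0,0,0,-0.19,0,0,0,0,0,-0.19,0,0,0])

```text
time: 17.9
tool_pos: [0.5578, 0.2156, 0.062]
tool_rot: [3.141, -0.001, 0.612]
contact_force: [0.0, 0.1, -1.3]
opening: 0.0195
```

>>> jog_arm(deltas=[0,0,0,0,0,0,0,0,0,0,0,0,0,0,0,0,0,0])

```text
time: 18.15
tool_pos: [0.5576, 0.2154, 0.0619]
tool_rot: [3.141, -0.0, 0.612]
contact_force: [0.5, -0.6, -2.4]
opening: 0.0189
```

>>> jog_arm(deltas=[0,0,-0.006,0,0,0,0,0,-0.006,0,0,0])

```text
time: 18.32
tool_pos: [0.5578, 0.2156, 0.0618]
tool_rot: [3.141, -0.001, 0.612]
contact_force: [-0.5, -0.1, 3.7]
opening: 0.0188
```

>>> jog_arm(deltas=[0,0,0,0,0,0,0,0,0,0,0,0,0,0,0,0,0,0,0,0,0,0,0,0,0,0,0,0,0,0], claw=0.55)

```text
time: 18.73
tool_pos: [0.5575, 0.2154, 0.061]
tool_rot: [3.142, 0.0, 0.612]
contact_force: [-0.3, 0.6, -0.6]
opening: 0.0476
```

>>> jog_arm(deltas=[0,0,0.15,0,0,0,0,0,0.4,0,0,0,0,0,0.7,0,0,0,0,0,0.9,0,0,0,0,0,0.9,0,0,0])

```text
time: 19.15
tool_pos: [0.5601, 0.2161, 0.1561]
tool_rot: [3.138, -0.008, 0.612]
contact_force: [0.8, 0.5, 0.7]
opening: 0.0501
```

>>> jog_arm(deltas=[0.2,0.04,0,0,0,0.03,0.4,0.08,0,0,0,0.06,0.6,0.12,0,0,0,0.09,0.838,0.157,0,0,0,0.089,0.838,0.157,0,0,0,0.089])

```text
time: 19.57
tool_pos: [0.644, 0.231, 0.1493]
tool_rot: [3.141, -0.0, 0.751]
contact_force: [0.2, 0.2, 0.5]
opening: 0.0503
```

>>> jog_arm(deltas=[0,0,0,0,0,0,0,0,0,0,0,0,0,0,0,0,0,0,0,0,0,0,0,0])

```text
time: 19.9
tool_pos: [0.6406, 0.2311, 0.1514]
tool_rot: [-3.142, 0.0, 0.752]
contact_force: [-0.7, 0.0, 0.3]
opening: 0.0502
```

>>> jog_arm(deltas=[0,0,-0.2,0,0,0,0,0,-0.45,0,0,0,0,0,-0.7,0,0,0,0,0,-0.9,0,0,0,0,0,-0.9,0,0,0])

```text
time: 20.32
tool_pos: [0.6379, 0.2304, 0.0566]
tool_rot: [-3.138, 0.007, 0.751]
contact_force: [-0.9, -0.6, -0.5]
opening: 0.0505
```

>>> jog_arm(deltas=[0,0,0,0,0,0,0,0,0,0,0,0,0,0,0,0,0,0,0,0,0,0,0,0,0,0,0,0,0,0], claw=0)

```text
time: 20.73
tool_pos: [0.642, 0.2313, 0.0626]
tool_rot: [3.14, -0.002, 0.751]
contact_force: [-0.5, -0.1, 0.3]
opening: 0.0215
```

>>> jog_arm(deltas=[0,0,0,0,0,0,0,0,0,0,0,0,0,0,0,0,0,0,0,0,0,0,0,0,0,0,0,0,0,0])

```text
time: 21.15
tool_pos: [0.6419, 0.2315, 0.0623]
tool_rot: [3.141, -0.002, 0.751]
contact_force: [-1.5, 1.0, 6.4]
opening: 0.0192
```

>>> jog_arm(deltas=[0,0,0.15,0,0,0,0,0,0.4,0,0,0,0,0,0.7,0,0,0,0,0,1.0,0,0,0,0,0,1.0,0,0,0])

```text
time: 21.57
tool_pos: [0.6442, 0.2318, 0.1679]
tool_rot: [3.136, -0.009, 0.751]
contact_force: [1.1, 0.7, -1.0]
opening: 0.0188
```

>>> jog_arm(deltas=[-0.05,-0.2,0,0,0,-0.02,-0.13,-0.53,0,0,0,-0.04,-0.225,-0.9,0,0,0,-0.044])

```text
time: 21.82
tool_pos: [0.6178, 0.1414, 0.1596]
tool_rot: [-3.141, 0.001, 0.683]
contact_force: [0.8, -0.7, -2.0]
opening: 0.0191
```

>>> jog_arm(deltas=[-0.07,-0.3,0,0,0,0,-0.15,-0.6,0,0,0,0,-0.225,-0.9,0,0,0,0])

```text
time: 22.07
tool_pos: [0.595, 0.0497, 0.16]
tool_rot: [-3.141, 0.002, 0.682]
contact_force: [0.3, -0.2, -2.6]
opening: 0.0191
```

>>> jog_arm(deltas=[-0.07,-0.3,0,0,0,0,-0.15,-0.6,0,0,0,0,-0.225,-0.9,0,0,0,0])

```text
time: 22.32
tool_pos: [0.5726, -0.0402, 0.16]
tool_rot: [-3.14, 0.001, 0.682]
contact_force: [1.0, -0.3, -3.1]
opening: 0.019
```

>>> jog_arm(deltas=[-0.07,-0.3,0,0,0,0,-0.15,-0.6,0,0,0,0,-0.225,-0.89,0,0,0,0,-0.225,-0.89,-0.2,0,0,0,-0.225,-0.89,-0.3,0,0,0])

```text
time: 22.73
tool_pos: [0.5499, -0.1293, 0.129]
tool_rot: [-3.14, 0.001, 0.679]
contact_force: [-1.6, -0.0, -2.7]
opening: 0.0189
```

>>> jog_arm(deltas=[0,0,0,0,0,0,0,0,0,0,0,0,0,0,0,0,0,0,0,0,0,0,0,0])

```text
time: 23.07
tool_pos: [0.552, -0.1271, 0.1318]
tool_rot: [3.141, -0.001, 0.684]
contact_force: [-0.4, 0.2, -2.0]
opening: 0.0195
```

```bash
python3 look.py n2
```

```text
[ 0.55185286 -0.12735487  0.13179037] [ 3.14050499e+00 -6.20828755e-04  6.83346471e-01] [-0.79 -0.11 -2.77] [ 0.003 -0.044 -0.014] 0.01886375858901382
```

View pics/n2.png

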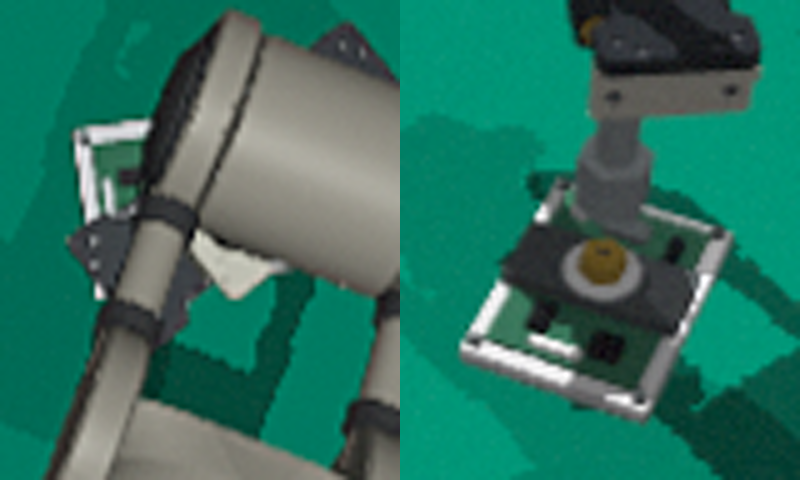

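The tube is centred at about column 613, as projected, and the TCP is at (0.5519, -0.1274) against the nut at (0.5518, -0.1275). Descending.

>>> jog_arm(deltas=[0,0,-0.1,0,0,0,0,0,-0.2,0,0,0,0,0,-0.3,0,0,0,0,0,-0.34,0,0,0,0,0,-0.34,0,0,0])

```text
time: 23.58
tool_pos: [0.5502, -0.1275, 0.0952]
tool_rot: [-3.139, 0.002, 0.682]
contact_force: [-1.2, 0.8, -3.6]
opening: 0.0187
```

>>> jog_arm(deltas=[0,0,-0.02,0,0,0,0,0,-0.04,0,0,0,0,0,-0.06,0,0,0,0,0,-0.06,0,0,0])

```text
time: 23.92
tool_pos: [0.5513, -0.1279, 0.0909]
tool_rot: [-3.142, 0.0, 0.682]
contact_force: [-0.1, 0.3, -1.6]
opening: 0.0192
```

>>> jog_arm(deltas=[0,0,-0.01,0,0,0,0,0,-0.02,0,0,0,0,0,-0.03,0,0,0,0,0,-0.03,0,0,0])

```text
time: 24.25
tool_pos: [0.5512, -0.1278, 0.088]
tool_rot: [-3.142, 0.0, 0.682]
contact_force: [0.1, -0.6, -3.0]
opening: 0.0193
```

It passed the top-face level with no force. I'll continue down.

>>> jog_arm(deltas=[0,0,-0.015,0,0,0,0,0,-0.03,0,0,0,0,0,-0.045,0,0,0,0,0,-0.06,0,0,0,0,0,-0.06,0,0,0])

```text
time: 24.67
tool_pos: [0.5511, -0.1278, 0.0817]
tool_rot: [-3.141, 0.0, 0.682]
contact_force: [-0.2, 0.2, -2.5]
opening: 0.0191
```

>>> jog_arm(deltas=[0,0,-0.015,0,0,0,0,0,-0.03,0,0,0,0,0,-0.04,0,0,0,0,0,-0.04,0,0,0])

```text
time: 25.0
tool_pos: [0.5512, -0.1278, 0.0779]
tool_rot: [-3.141, 0.0, 0.682]
contact_force: [-0.3, 0.2, -2.4]
opening: 0.0191
```

>>> jog_arm(deltas=[0,0,-0.01,0,0,0,0,0,-0.015,0,0,0,0,0,-0.02,0,0,0,0,0,-0.02,0,0,0,0,0,-0.02,0,0,0])

```text
time: 25.42
tool_pos: [0.5517, -0.1279, 0.0773]
tool_rot: [3.14, -0.001, 0.682]
contact_force: [-2.0, 1.1, 6.8]
opening: 0.0189
```

```bash
python3 look.py n3
python3 - <<'E'
import cv2
from h import *
b=robot.read_camera("top")[:,:,::-1];v=cv2.imread("pics/n3.png");v[:,:400]=crop(b,210,160,80,96,5);cv2.imwrite("pics/n4.png",v)
E
```

```text
[ 0.55170923 -0.12790156  0.07734812] [ 3.14029681e+00 -8.07653137e-04  6.82340454e-01] [-1.89  1.14  5.86] [0.2   0.372 0.012] 0.018935312187500403
```

View pics/n4.png

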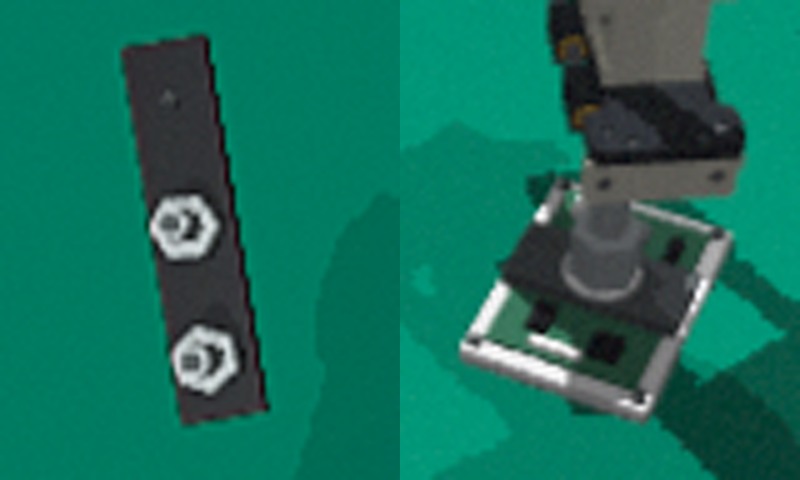

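The socket's mouth rests on the washer in the side crop, at about (603,285). The other two stand upright on peg0 and peg1. I'll give it one last small push, then hand in.

>>> jog_arm(deltas=[0,0,-0.005,0,0,0,0,0,-0.01,0,0,0,0,0,-0.01,0,0,0,0,0,-0.01,0,0,0])

```text
time: 25.9
tool_pos: [0.552, -0.1279, 0.0773]
tool_rot: [3.139, -0.001, 0.682]
contact_force: [-3.9, 2.3, 12.7]
opening: 0.0193
```

```bash
python3 -c "
from cell import robot
o=robot.observe();print(o['tool_pos'],o['contact_force'],o['opening']);print(robot.hand_in())"
```

```text
[ 0.55197008 -0.12791262  0.07731627] [-3.9218096   2.29904343 12.70268746] 0.019253370432917007
the job is handed in; nothing more can be done
None
```

The socket from peg2 is the one that fits. It is upright and fully home over the nut, and I handed in with it still gripped and lightly pressed down. The job took 26 s of the 72 s allowed.

- **Non-fitting sockets:** the ones from peg0 and peg1 both stopped on the nut's top face, 15 mm short of home. The last top view shows both standing on their own pegs again.
- **Fitting socket:** it passed the top-face level with no force and stopped at TCP z 0.0773 m, exactly the predicted home height. It stayed there under a 12.7 N push, with the grip holding at 19 mm opening. The side view shows its mouth on the washer.
- **Bystanders:** I never moved near the spool, jar or screwdriver, but I did not check them in a final picture.

None of my checks failed. The one difference seen was on the first try, when the image showed that socket sitting about 1.5 mm off-centre in the jaws, and I corrected for it before lowering.

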